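# Release the ratchet clamp and push its jaw back

### The job

The glue on the little walnut block in the blue bench clamp has set. Press the clamp's red ratchet release all the way down (it stays down by itself), then push the tall sliding jaw back along its rails, away from the block, until it meets its end stops. Leave the block lying where it is in the clamp and do not disturb the other things on the bench.

Things in the scene. Friction and masses are not known exactly. Their poses are not given: they have to be found in the camera images.
- clamp: Ratchet clamp fixed to the bench, left or right of the tool box. Plywood base 310 x 110 x 10 mm. Origin: centre of its underside, on the bench; x runs along the rails from the low fixed jaw near the robot (x -140 to -120 mm, top 52 mm above the bench) to the end stops (x 117 to 133 mm, 38 mm high), z up. Rails at y = +-22 mm, top at 22 mm, carry block and sliding jaw.
- jaw (a joint): Sliding jaw: 0 = at the block, as at the start; grows as it slides in the clamp's +x; 0.065 m = fully back at the end stops. While the ratchet is engaged it cannot slide back; released, it takes about 3 N to push and stays where it is left.
- jaw_face (a point): Middle of the sliding jaw's face toward the block, 72 mm above the bench; moves with the jaw; axes as the clamp's. The jaw is a blue upright plate 90 mm wide (y), 20 mm thick (in +x behind this face), from 24 to 90 mm above the bench; it overtops the block by 44 mm, so it can be pushed on this face above the block.
- release (a joint): Ratchet release rocker: 0 = ratchet engaged, as at the start; 0.30 rad = pad pressed fully down; the ratchet is free from about 0.24 rad. Pressing takes about 4 N and it stays where it is left (no return spring).
- release_pad (a point): Centre of the top of the red release pad, 28 x 28 mm, which rides on the sliding jaw, 113 mm in clamp +x behind the jaw's face. Up: 47 mm above the bench; fully down: 29 mm, tilted 0.30 rad down towards +x and 5 mm farther in +x, so a flat 20 mm fingertip on its middle goes down about 15 mm. Rails (22 mm high, y = +-15 to 29 mm) lie either side, lower than the pressed pad.
- block_centre (a point): Centre of the walnut block, 75 x 75 x 24 mm, which lies loose on the rails between the two jaws; its top is 46 mm above the bench.
- mallet: Wooden mallet lying on the bench in the place that the clamp does not have, 119 x 307 x 67 mm; a bystander. Origin at the centre of its underside.
- spring_clamp: Black spring clamp with red tips, lying flat, 70 x 145 x 24 mm; a bystander. Origin at the centre of its underside.
- wax_tin: Round green tin with a pale lid, 78 mm across, 34 mm high; a bystander. Origin at the centre of its underside.
- screw_jar: Clear jar with green lid, 69 mm across, 84 mm high; a bystander. Origin at the centre of its underside.
- tape_measure: Yellow and black tape measure, 43 x 82 x 68 mm; a bystander. Origin at the centre of its underside.

How it is judged:
By the outcome, as a careful person would: the job done as asked, in the order asked, and still so for the second after the job is handed in, with the robot touching nothing.
It also fails if it takes over 40 s, if anything falls off the work surface, if the arm or the gripper's body presses on something with over 40 N, if the wrist force passes 120 N, or if a joint passes its speed limit or range.

### The arm

A 7-joint arm with a two-finger parallel gripper is mounted at the origin on a cart in front of the work surface, level with it; the furniture and walls round the work are solid. World frame = base frame: x ahead of the robot, y to its left, z up, the work surface at z = 0. Lengths are in m, angles in rad, forces in N, time in s.
With the tool pointing down it reaches from about 0.4 to 0.875 m from the base axis. Payload 19.3 kg.
Tool frame: the origin (TCP) lies at the centre of the arm's flange, where the gripper is bolted on; the fingertips stand 173 mm ahead of it and the grasp point (between the pads) lies 155 mm ahead of it; z points along the fingers, y is the line along which they close (so a half turn about z gives the same grasp; the last joint's range is limited). The gripper opens to 85 mm and grips with 20 to 120 N. Pads are 22 mm wide; open, the fingers measure 114 mm over their backs; the gripper's body (76 mm by 85 mm) begins 54 mm behind the grasp point. The pads swing forward as they close: fully open they stand 13 mm farther back than shut.
Start: joints at [1.221, 0.521, -0.036, 1.599, 0.021, 1.021, -0.113], TCP at [0.173, -0.601, 0.405] pointing down, gripper open.
Joint ranges: [-2.91, 2.91], [-0.3, 2.13], [-1.5, 1.42], [0.17, 2.43], [-1.26, 4.41], [0.16, 1.93], [-2.52, 2.52]. Speed limits (rad/s): [1.89, 1.89, 2.39, 2.39, 3.01, 3.01, 3.01].

### API

Orientations are given as [roll, pitch, yaw] about the fixed x, y, z axes, in that order (R = Rz(yaw) Ry(pitch) Rx(roll)).
In Python, from workcell import bot, imaging, job gives the robot as it stands.
- The arm moves only by the tool carry_out, never from a script. Its argument "targets" is a list of rows, each a list of 3 entries, a list of its own where there are three numbers: the shift along the tool's x, y, z in units of 0.25 m (1.0 is 0.25 m), then the turn, a rotation vector about the tool's x, y, z in units of 180 degrees (1.0 is 180 degrees), then the opening, from 0 (shut) to 1 (fully open). In form: [[[tx, ty, tz], [wx, wy, wz], jaw], ...]. A call has 1 to 8 rows; each row shifts and turns the commanded pose from where the row before left it, along the tool's axes as they then stand; what a row does not reach is not made up. A row lasts 1/8 s, in which the tool goes at most 62.5 mm and 10.7 degrees, less where a joint would pass 70% of its speed; a pose out of reach is approached as far as the arm can. A call with a number of a shift or a turn outside -1 to 1 is refused whole. A call with a gripper value outside its range is refused whole. The fingers move at their own pace and stop on an object; "force" is the grip in N (left out, the last holds). Time passes only in rows, so rows that do not move let the fingers close. It gives the time, the measured TCP pose, the force and the opening at its end, in the units of the state.
- bot.observe(): the state, without advancing time (a new reading comes with each control period).
- imaging.grab_frame(name): name is "side" or "top"; returns a dict with "pixels" (400x640x3 uint8, red, green, blue), "mtx" (3x3 intrinsics, pixels), "k1" (the pictures are not rectified: a ray, as slopes to the right and down, at radius r is drawn at 1 + k1 r^2 times it, then the intrinsics apply), "cam_to_world" (4x4, takes a point from camera to world coordinates). Camera axes: x right, y down, z forward; pixel columns grow to the right and rows downward; lengths in m; the calibration is good to about 2 mm. A picture is of the moment at which its call begins. There is no depth.
- job.job_done(): hands the job in, once; it reports no verdict.
The state is a dict: "clock": time; "qpos": joint angles; "qd": joint speeds; "joint_efforts": joint torques, N m; "position": TCP position; "tool_rot": TCP orientation; "force": force on the tool from outside, world axes, zero at the start; "moment": the same for the moment, N m; "grip_width": finger opening in m.
Only numpy, scipy, OpenCV 4.12 (cv2) and the standard library are available. Lean on these libraries where they do the work, as an engineer would, in place of code of your own. Each camera call takes 0.05 s, during which the arm holds its last target. There are 200 camera calls.

## Working session

There is one attempt and no reset: what is moved stays moved. The work goes in short steps, Python scripts to look and compute and a tool call to move; the robot and the scene stay as the last step left them, time stands still between calls to the robot, and variables do not carry over. Pictures are saved under pics/ and viewed, on a budget of 10 in all, crops included, one or two more only if the job needs it, and the job is handed in when it is done.

Besides the shell and the picture viewer there is one more tool, called after "Emit:" as name([rows], argument=value, ...), one row to a line, values as JSON. carry_out: Moves the arm, as the interface text tells. Its arguments: {"type":"object","properties":{"targets":{"type":"array"},"force":{"type":"number"}},"required":["targets"]}

```bash
mkdir -p pics; cat > h.py <<'E'
from workcell import bot, imaging, job
import numpy as np, cv2
def ray(f,u,v):
    K=f["mtx"];p=cv2.undistortPoints(np.array([[[u,v]]],float),np.array(K,float),np.array([f["k1"],0,0,0.]))[0,0]
    T=np.array(f["cam_to_world"]);d=T[:3,:3]@[p[0],p[1],1];return T[:3,3],d
def onz(f,u,v,z):
    o,d=ray(f,u,v);return o+d*(z-o[2])/d[2]
def save(f,n): cv2.imwrite("pics/"+n,np.array(f["pixels"])[:,:,::-1])
E
python3 - <<'E'
from h import *
for n in("top","side"):
    f=imaging.grab_frame(n);save(f,n+"1.png");print(n,f["k1"],np.round(f["cam_to_world"],3).tolist(),np.array(f["mtx"]).tolist())
s=bot.observe();print(s)
E
```

```text
top 0.0039513104784579004 [[0.041, -0.978, 0.207, 0.22], [-0.999, -0.039, 0.011, 0.104], [-0.003, -0.207, -0.978, 1.332], [0.0, 0.0, 0.0, 1.0]] [[390.9504249242473, 0.0, 316.72699577173313], [0.0, 390.9504249242473, 197.1042569007676], [0.0, 0.0, 1.0]]
side -0.07267540445269416 [[-1.0, 0.005, 0.005, 0.477], [0.002, 0.858, -0.513, 0.809], [-0.007, -0.513, -0.858, 1.215], [0.0, 0.0, 0.0, 1.0]] [[469.27151947230766, 0.0, 318.3957362054012], [0.0, 469.27151947230766, 203.3720991676281], [0.0, 0.0, 1.0]]
{'clock': 0.1, 'qpos': array([ 1.22076516,  0.52194853, -0.03633626,  1.59989441,  0.02119389,
        1.02109554, -0.11277482]), 'qd': array([ 0.00015824, -0.0001279 , -0.00174949, -0.0027563 ,  0.00191557,
        0.00020072, -0.00093076]), 'joint_efforts': array([ 4.53668763e-03, -9.28466392e+01,  1.98455550e+00, -3.70528722e+01,
        1.81900570e-02,  5.28599878e-03, -8.75392311e-05]), 'position': array([ 0.17257766, -0.60059149,  0.40420703]), 'tool_rot': array([-3.14063308e+00,  5.57820978e-05,  2.79848839e-01]), 'force': array([-0.52340013, -0.30808501,  0.61356154]), 'moment': array([-0.02583289,  0.00084002,  0.00274033]), 'grip_width': 0.08542366728258502}
```

View pics/top1.png

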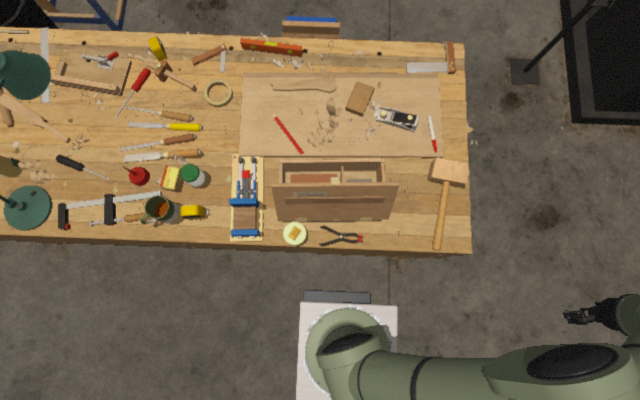

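View pics/side1.png

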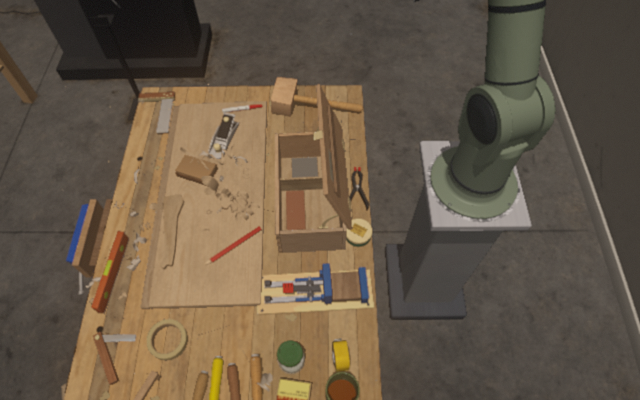

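The top view shows the clamp at about (231–264, 155–240), with its red pad near (246,174). The toolbox is to its right, the jar and tape to its left, and the mallet far right. In the side view the pad is near (288,288) and the jaw near (326,285). Next I'll measure these.

```bash
python3 - <<'E'
from h import *
out=[]
R={}
for n,(x0,y0,x1,y1) in(("top",(222,145,282,248)),("side",(255,255,385,320))):
    f=imaging.grab_frame(n);im=np.array(f["pixels"])[y0:y1,x0:x1]
    hsv=cv2.cvtColor(im,cv2.COLOR_RGB2HSV);h,s,v=cv2.split(hsv)
    red=(((h<6)|(h>172))&(s>170)&(v>110)).astype(np.uint8); blue=((h>100)&(h<125)&(s>130)).astype(np.uint8)
    for nm,m in(("red",red),("blue",blue)):
        k,l,st,c=cv2.connectedComponentsWithStats(m)
        for i in range(1,k):
            if st[i,4]>15:
                q=c[i]+[x0,y0];print(n,nm,st[i]+[x0,y0,0,0,0],q.round(1),onz(f,*q,.047 if nm=="red" else .09).round(3))
                if nm=="red":R[n]=ray(f,*q)
    b=cv2.resize(im[:,:,::-1],None,fx=5 if n=="top" else 4,fy=5 if n=="top" else 4,interpolation=cv2.INTER_CUBIC)
    out.append(b)
a,b=out
W=np.zeros((max(a.shape[0],b.shape[0]),a.shape[1]+b.shape[1],3),np.uint8)
W[:a.shape[0],:a.shape[1]]=a;W[:b.shape[0],a.shape[1]:]=b
cv2.imwrite("pics/crop1.png",W[:600,:]);print(W.shape)
(o,d),(p,e)=R["top"],R["side"]
t=np.linalg.lstsq(np.stack([d,-e],1),p-o,rcond=None)[0];print(o+d*t[0],p+e*t[1])
E
```

```text
top red [243 170   7   8  45] [245.6 174. ] [0.563 0.364 0.047]
top blue [230 193  28  13 197] [243.7 201.3] [0.459 0.354 0.09 ]
top blue [232 229  27   7 138] [244.7 232.2] [0.36  0.343 0.09 ]
side red [283 284  10   9  78] [287.8 287.8] [0.565 0.368 0.047]
(515, 820, 3)
[0.56463434 0.36536805 0.03986928] [0.56531996 0.36514162 0.04000623]
```

View pics/crop1.png

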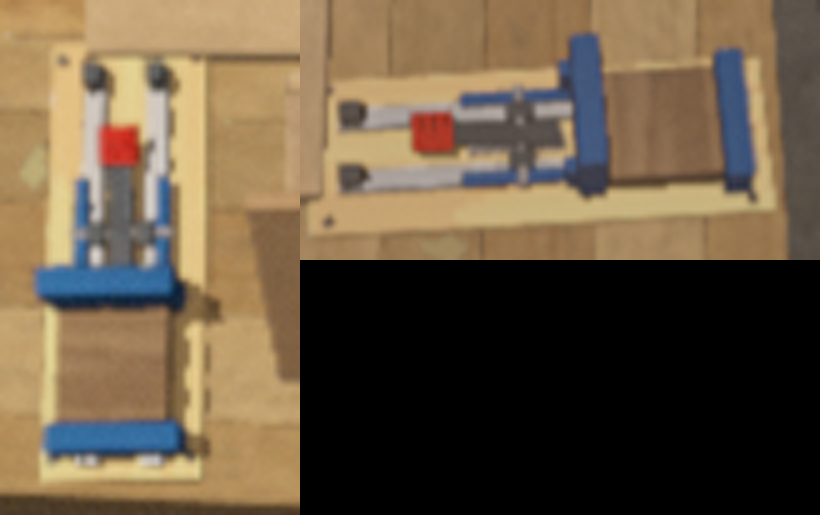

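The crop gives clear base-plate corners, pad and jaw edges, so I can compute the clamp pose.

```bash
python3 - <<'E'
from h import *
t=imaging.grab_frame("top");s=imaging.grab_frame("side")
T=lambda x,y:(222+x/5-.4,145+y/5-.4)
S=lambda x,y:(255+(x-300)/4-.4,255+y/4-.4)
def p(n,f,uv,z):print(n,onz(f,*uv,z).round(3))
for q in((52,45),(207,57),(200,481),(40,481)):p("base top",t,T(*q),.01)
for q in((330,84),(308,236),(775,210),(757,58)):p("base side",s,S(*q),.01)
for q in((37,270),(175,268)):p("jaw top back edge",t,T(*q),.09)
for q in((40,294),(178,290)):p("jaw top face edge?",t,T(*q),.09)
for q in((570,36),(597,36),(606,180),(577,180)):p("jaw side",s,S(*q),.09)
for q in((45,428),(180,425)):p("fixed top",t,T(*q),.052)
for q in((58,312),(168,310),(168,422),(58,422)):p("block top",t,T(*q),.046)
for uv in((272,164),(275,220),(391,218),(384,163)):p("box",t,uv,.12)
# box lid height: same point in both views
def tri(a,b):
    (o,d),(q,e)=ray(t,*a),ray(s,*b);k=np.linalg.lstsq(np.stack([d,-e],1),q-o,rcond=None)[0];return (o+d*k[0]).round(3),(q+e*k[1]).round(3)
print("lid L",tri((275,190),(350,227)),"lid R",tri((397,188),(322,88)))
print("pad from top/side",onz(t,245.6,174,.046),onz(s,287.8,287.8,.045))
E
```

```text
base top [0.645 0.425 0.01 ]
base top [0.641 0.315 0.01 ]
base top [0.342 0.299 0.01 ]
base top [0.337 0.407 0.01 ]
base side [0.639 0.318 0.01 ]
base side [0.648 0.426 0.01 ]
base side [0.339 0.409 0.01 ]
base side [0.345 0.3   0.01 ]
jaw top back edge [0.467 0.403 0.09 ]
jaw top back edge [0.471 0.313 0.09 ]
jaw top face edge? [0.451 0.399 0.09 ]
jaw top face edge? [0.457 0.31  0.09 ]
jaw side [0.474 0.318 0.09 ]
jaw side [0.457 0.318 0.09 ]
jaw side [0.452 0.416 0.09 ]
jaw side [0.471 0.416 0.09 ]
fixed top [0.368 0.397 0.052]
fixed top [0.374 0.309 0.052]
block top [0.447 0.397 0.046]
block top [0.451 0.323 0.046]
block top [0.376 0.318 0.046]
block top [0.373 0.39  0.046]
box [0.58  0.267 0.12 ]
box [0.398 0.245 0.12 ]
box [ 0.419 -0.117  0.12 ]
box [ 0.598 -0.094  0.12 ]
lid L (array([0.473, 0.24 , 0.214]), array([0.406, 0.271, 0.202])) lid R (array([ 0.473, -0.101,  0.298]), array([ 0.472, -0.101,  0.298]))
pad from top/side [0.56284395 0.36411578 0.046     ] [0.56482893 0.3670773  0.045     ]
```

Clamp centre is at about (0.492, 0.362), yaw 0.058. The pad is at about (0.562, 0.366) and the jaw face at x≈0.450. The toolbox lid stands up to about 0.3 m, so I'll travel high.

Emit:
carry_out([
  [[0,0,-0.24],[0,0,0.0354],0],
  [[0,0,-0.24],[0,0,0.0353],0],
  [[0,0,-0.24],[0,0,0],0],
])

```text
clock: 0.68
position: [0.1725, -0.6003, 0.5867]
tool_rot: [3.142, -0.0, 0.056]
force: [0.3, 0.2, -0.3]
grip_width: 0.0322
```

Emit:
carry_out([
  [[0.172,-0.124,0],[0,0,0],0],
  [[0.172,-0.124,0],[0,0,0],0],
  [[0.172,-0.124,0],[0,0,0],0],
  [[0.172,-0.124,0],[0,0,0],0],
  [[0.172,-0.124,0],[0,0,0],0],
  [[0.172,-0.124,0],[0,0,0],0],
])

```text
clock: 1.42
position: [0.4205, -0.3989, 0.5848]
tool_rot: [3.141, -0.0, 0.058]
force: [0.2, 0.1, -0.2]
grip_width: -0.0002
```

Emit:
carry_out([
  [[0.098,-0.195,0],[0,0,0],0],
  [[0.098,-0.195,0],[0,0,0],0],
  [[0.098,-0.195,0],[0,0,0],0],
  [[0.098,-0.195,0],[0,0,0],0],
  [[0.098,-0.195,0],[0,0,0],0],
  [[0.098,-0.195,0],[0,0,0],0],
])

```text
clock: 2.17
position: [0.5497, -0.098, 0.5848]
tool_rot: [3.141, -0.0, 0.057]
force: [0.5, -0.6, -0.6]
grip_width: -0.0001
```

Emit:
carry_out([
  [[0.012,-0.2,0],[0,0,0],0],
  [[0.012,-0.2,0],[0,0,0],0],
  [[0.012,-0.2,0],[0,0,0],0],
  [[0.012,-0.2,0],[0,0,0],0],
  [[0.012,-0.2,0],[0,0,0],0],
  [[0.012,-0.2,0],[0,0,0],0],
])

```text
clock: 2.92
position: [0.5498, 0.2024, 0.5848]
tool_rot: [3.142, -0.0, 0.057]
force: [0.4, 0.1, -0.1]
grip_width: 0.0002
```

Emit:
carry_out([
  [[0.03,-0.2,0],[0,0,0],0],
  [[0.03,-0.2,0],[0,0,0],0],
  [[0.03,-0.2,0],[0,0,0],0],
  [[0,0,0.24],[0,0,0],0],
  [[0,0,0.24],[0,0,0],0],
  [[0,0,0],[0,0,0],0],
])

```text
clock: 3.68
position: [0.5635, 0.3514, 0.4613]
tool_rot: [3.138, 0.006, 0.058]
force: [-1.0, 0.7, 1.7]
grip_width: 0.0001
```

```bash
python3 - <<'E'
from h import *
f=imaging.grab_frame("side");save(f,"side2.png");g=imaging.grab_frame("top")
a=np.array(f["pixels"])[:,:,::-1];b=np.array(g["pixels"])[:,:,::-1]
w=np.vstack([cv2.resize(a[60:360,200:600],(800,600))[:, :]])
cv2.imwrite("pics/v2.png",w);cv2.imwrite("pics/t2.png",cv2.resize(b[100:300,180:460],(784,560)))
s=bot.observe();print(s["position"],s["tool_rot"],s["qpos"].round(2))
E
```

```text
[0.56424691 0.35209404 0.46681413] [-3.14059839e+00 -1.23203419e-03  5.72983713e-02] [-0.39  0.56 -0.42  1.39  0.23  1.23 -2.34]
```

View pics/v2.png

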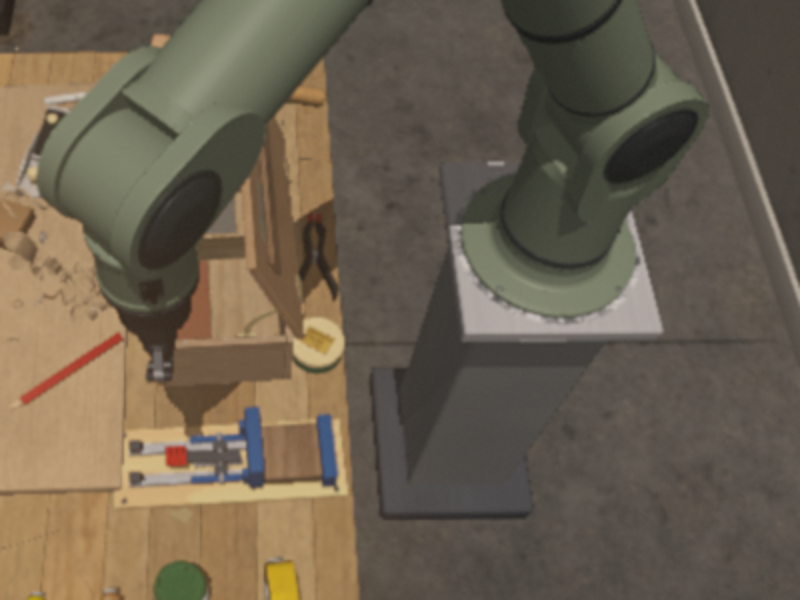

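View pics/t2.png

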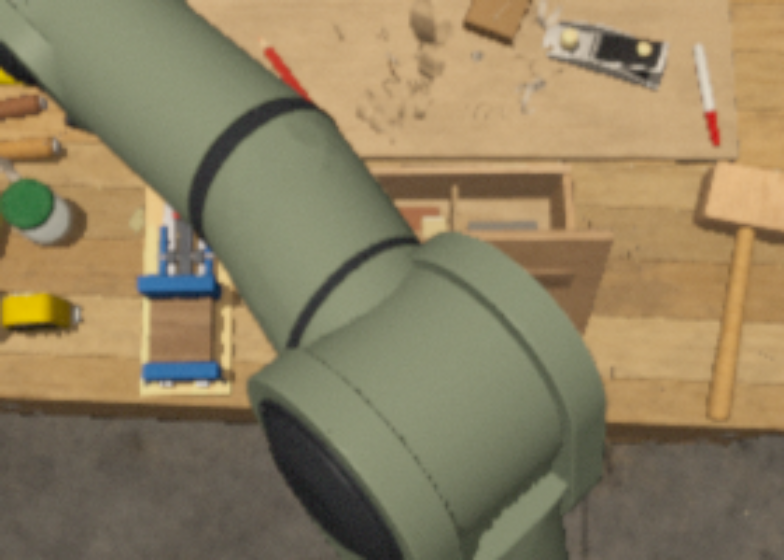

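The side view shows the gripper, shut, behind the box's left end, with the pad at about (176,455) in the crop. The lid leans towards the robot. Joint 7 is at -2.34, near its -2.52 limit, so I'll turn the tool by a half turn. First I'll try one row to get the sign and check the lid height.

Emit:
carry_out([
  [[0,-0.06,0],[0,0,0.055],0],
])

```text
clock: 3.9
position: [0.5639, 0.3663, 0.4683]
tool_rot: [-3.139, -0.003, -0.12]
force: [0.9, -0.2, -0.8]
grip_width: 0.0
```

```bash
python3 - <<'E'
from h import *
t=imaging.grab_frame("top");s=imaging.grab_frame("side")
def tri(a,b):
    (o,d),(q,e)=ray(t,*a),ray(s,*b);k=np.linalg.lstsq(np.stack([d,-e],1),q-o,rcond=None)[0];return (o+d*k[0]).round(3),(q+e*k[1]).round(3)
print("lid",tri((275,220),(350,227)),tri((397,186),(322,88)),tri((275,220),(345,222)))
s=bot.observe();print(s["position"],s["tool_rot"],s["qpos"].round(2))
E
```

```text
lid (array([0.395, 0.243, 0.144]), array([0.402, 0.24 , 0.145])) (array([ 0.477, -0.1  ,  0.302]), array([ 0.472, -0.098,  0.3  ])) (array([0.392, 0.241, 0.158]), array([0.415, 0.234, 0.161]))
[0.56270961 0.36843789 0.46789103] [-3.13825872e+00 -2.64613860e-03 -1.11399455e-01] [-0.43  0.57 -0.38  1.37  0.22  1.24 -2.51]
```

Emit:
carry_out([
  [[0,0,0],[0,0,-0.055],0],
  [[0,0,0],[0,0,-0.056],0],
  [[0,0,0],[0,0,-0.056],0],
  [[0,0,0],[0,0,-0.056],0],
  [[0,0,0],[0,0,-0.056],0],
  [[0,0,0],[0,0,-0.056],0],
  [[0,0,0],[0,0,-0.056],0],
  [[0,0,0],[0,0,-0.056],0],
])

```text
clock: 5.0
position: [0.5634, 0.3664, 0.467]
tool_rot: [3.139, -0.002, 1.294]
force: [0.3, 0.0, -0.2]
grip_width: -0.0001
```

Emit:
carry_out([
  [[0,0,0],[0,0,-0.056],0],
  [[0,0,0],[0,0,-0.056],0],
  [[0,0,0],[0,0,-0.056],0],
  [[0,0,0],[0,0,-0.056],0],
  [[0,0,0],[0,0,-0.056],0],
  [[0,0,0],[0,0,-0.056],0],
  [[0,0,0],[0,0,-0.056],0],
  [[0,0,0],[0,0,-0.056],0],
])

```text
clock: 6.0
position: [0.5635, 0.3663, 0.4669]
tool_rot: [3.14, 0.002, 2.701]
force: [-0.2, -0.0, -0.3]
grip_width: 0.0
```

Emit:
carry_out([
  [[0,0,0],[0,0,-0.056],0],
  [[0,0,0],[0,0,-0.056],0],
  [[0,0,0],[0,0,-0.047],0],
  [[0,0,0],[0,0,0],0],
  [[0,0,0],[0,0,0],0],
])

```text
clock: 6.62
position: [0.5632, 0.3666, 0.4657]
tool_rot: [3.141, 0.001, -3.091]
force: [-1.2, 0.7, 0.2]
grip_width: -0.0001
```

```bash
python3 - <<'E'
from h import *
s=bot.observe();print(s["position"],s["tool_rot"],s["qpos"].round(2))
E
```

```text
[0.56320483 0.36660316 0.4656713 ] [ 3.14139417e+00  1.19747109e-03 -3.09149601e+00] [-0.07  0.76 -1.11  1.35  0.67  1.43  0.47]
```

Emit:
carry_out([
  [[0,0,0.2],[0,0,0],0],
  [[0,0,0.2],[0,0,0],0],
  [[0,0,0.2],[0,0,0],0],
  [[0,0,0.2],[0,0,0],0],
  [[0,0,0.06],[0,0,0],0],
  [[0,0,0],[0,0,0],0],
])

```text
clock: 7.38
position: [0.5632, 0.3671, 0.2504]
tool_rot: [3.141, -0.0, -3.088]
force: [0.6, 0.5, 0.3]
grip_width: -0.0001
```

```bash
python3 - <<'E'
from h import *
f=imaging.grab_frame("side")
a=np.array(f["pixels"])[:,:,::-1]
cv2.imwrite("pics/v3.png",cv2.resize(a[170:330,220:400],(720,640))[:600])
s=bot.observe();print(s["position"],s["tool_rot"],s["qpos"].round(2),s["force"])
E
```

```text
[0.56329527 0.3673785  0.25146242] [ 3.14058746e+00  1.29813164e-03 -3.08808721e+00] [-0.11  0.97 -0.98  1.54  0.87  1.11  0.34] [0.02884398 0.18290651 0.66694552]
```

View pics/v3.png

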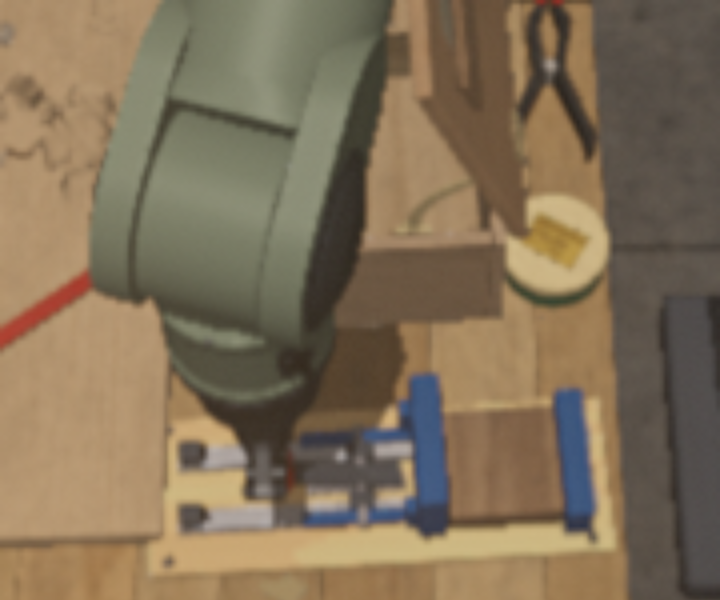

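The fingertips are right over the pad, with the jaw and block untouched. I'll lower onto it and press in small steps.

Emit:
carry_out([
  [[0,0,0.06],[0,0,0],0],
  [[0,0,0.05],[0,0,0],0],
  [[0,0,0.02],[0,0,0],0],
  [[0,0,0.016],[0,0,0],0],
  [[0,0,0.012],[0,0,0],0],
  [[0,0,0],[0,0,0],0],
])

```text
clock: 8.18
position: [0.5628, 0.3669, 0.2101]
tool_rot: [-3.142, -0.001, -3.087]
force: [-0.5, -0.7, -0.6]
grip_width: -0.0003
```

Emit:
carry_out([
  [[0,0,0.012],[0,0,0],0],
  [[0,0,0.008],[0,0,0],0],
  [[0,0,0],[0,0,0],0],
])

```text
clock: 8.55
position: [0.5631, 0.3671, 0.2057]
tool_rot: [3.141, 0.001, -3.087]
force: [-0.7, -2.2, 8.5]
grip_width: 0.0003
```

Emit:
carry_out([
  [[0,0,0.008],[0,0,0],0],
  [[0,0,0.006],[0,0,0],0],
  [[0,0,0],[0,0,0],0],
])

```text
clock: 8.93
position: [0.5636, 0.3673, 0.2044]
tool_rot: [3.141, 0.003, -3.088]
force: [-2.2, -8.1, 36.6]
grip_width: 0.0002
```

Hard stop reached (36 N at tip height 31 mm). I'll lift, pass over the jaw and descend on its block side.

Emit:
carry_out([
  [[0,0,-0.1],[0,0,0],0],
  [[0,0,-0.16],[0,0,0],0],
  [[0,0,-0.16],[0,0,0],0],
  [[0,0,0],[0,0,0],0],
])

```text
clock: 9.43
position: [0.563, 0.3676, 0.3101]
tool_rot: [3.139, 0.003, -3.087]
force: [-0.4, 0.7, -0.5]
grip_width: 0.0001
```

Emit:
carry_out([
  [[0.14,0,0],[0,0,0],0],
  [[0.14,0,0],[0,0,0],0],
  [[0.14,0,0],[0,0,0],0],
  [[0.14,0,0],[0,0,0],0],
  [[0,0,0],[0,0,0],0],
])

```text
clock: 10.05
position: [0.4211, 0.3593, 0.3067]
tool_rot: [-3.141, -0.001, -3.084]
force: [0.6, 0.4, -0.5]
grip_width: -0.0002
```

```bash
python3 - <<'E'
from h import *
f=imaging.grab_frame("side")
a=np.array(f["pixels"])[:,:,::-1]
cv2.imwrite("pics/v4.png",cv2.resize(a[170:330,220:400],(720,640))[:600])
s=bot.observe();print(s["position"],s["tool_rot"],s["qpos"].round(2),s["force"])
E
```

```text
[0.42257428 0.35923745 0.30661041] [-3.14099364e+00 -1.53335387e-04 -3.08576623e+00] [-0.1   0.77 -1.07  1.84  0.79  1.03  0.13] [ 0.008411   -0.17488935  0.63544454]
```

View pics/v4.png

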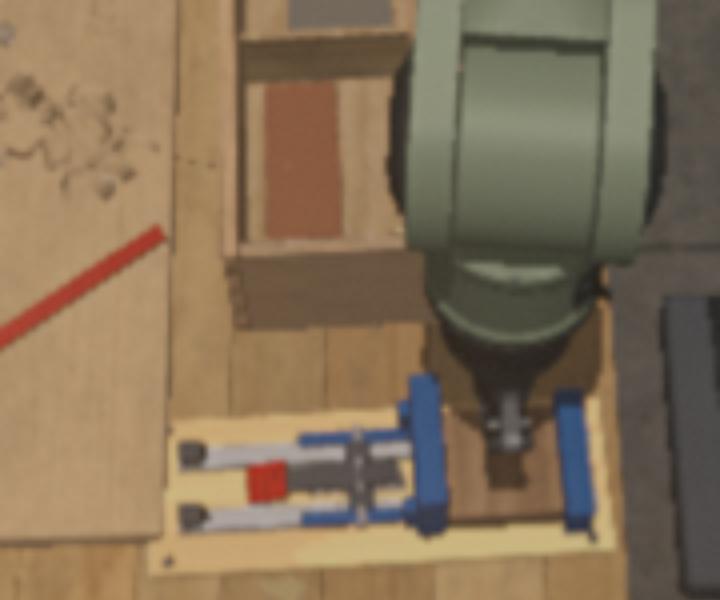

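The pad is visibly down, moving from crop (271,471) to (267,481), and the fingers hang over the block between the jaws. Before going lower I'll check how far the wrist and forearm clear the box lid.

```bash
python3 - <<'E'
from h import *
t=imaging.grab_frame("top");s=imaging.grab_frame("side")
cv2.imwrite("pics/t4.png",cv2.resize(np.array(t["pixels"])[90:290,180:460,::-1],(784,560)))
def tri(a,b):
    (o,d),(q,e)=ray(t,*a),ray(s,*b);k=np.linalg.lstsq(np.stack([d,-e],1),q-o,rcond=None)[0];return (o+d*k[0]).round(3),(q+e*k[1]).round(3)
print("lid top L",tri((275,190),(325,194)))
for c in((400,170),(500,250),(530,150)):
    o,d=ray(s,220+c[0]/4,170+c[1]/4);print("wrist at y=.359",(o+d*(.359-o[1])/d[1]).round(3))
E
```

```text
lid top L (array([0.457, 0.231, 0.285]), array([0.467, 0.228, 0.287]))
wrist at y=.359 [0.479 0.359 0.429]
wrist at y=.359 [0.427 0.359 0.344]
wrist at y=.359 [0.417 0.359 0.447]
```

View pics/t4.png

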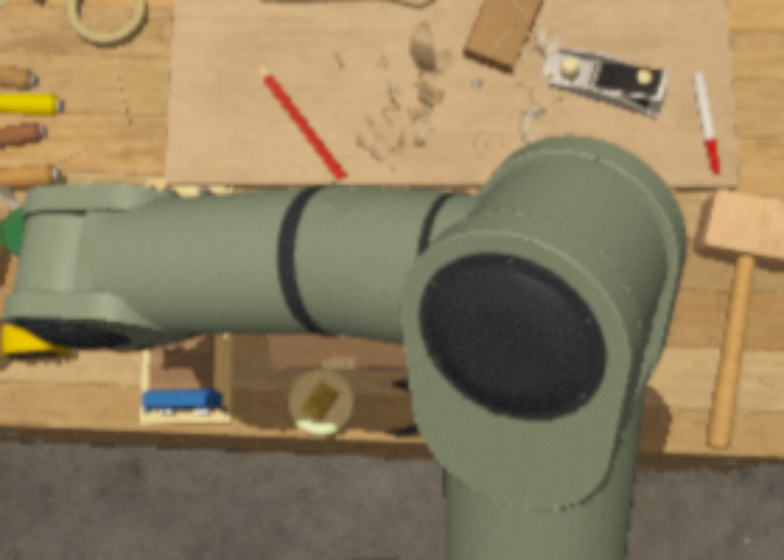

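The lid's top-left corner is at z≈0.287, y≈0.23. The wrist axis is at z 0.43 and the forearm rises steeply away from it, leaving about 8 cm clearance after descent. Descending.

Emit:
carry_out([
  [[0,0,0.1],[0,0,0],0],
  [[0,0,0.1],[0,0,0],0],
  [[0,0,0.07],[0,0,0],0],
  [[0,0,0],[0,0,0],0],
  [[-0.05,0,0],[0,0,0],0],
  [[0,0,0],[0,0,0],0],
])

```text
clock: 10.95
position: [0.437, 0.36, 0.2399]
tool_rot: [3.141, 0.001, -3.089]
force: [0.4, 0.5, 0.9]
grip_width: 0.0001
```

Emit:
carry_out([
  [[-0.025,0,0],[0,0,0],0],
  [[-0.025,0,0],[0,0,0],0],
  [[-0.025,0,0],[0,0,0],0],
  [[-0.025,0,0],[0,0,0],0],
])

```text
clock: 11.45
position: [0.4609, 0.3615, 0.2393]
tool_rot: [3.141, -0.0, -3.087]
force: [-3.6, 1.0, 2.7]
grip_width: -0.0
```

Force is -3.6 N, so the jaw is sliding freely.

Emit:
carry_out([
  [[-0.025,0,0],[0,0,0],0],
  [[-0.025,0,0],[0,0,0],0],
  [[-0.025,0,0],[0,0,0],0],
  [[-0.025,0,0],[0,0,0],0],
  [[-0.025,0,0],[0,0,0],0],
  [[-0.02,0,0],[0,0,0],0],
  [[0,0,0],[0,0,0],0],
])

```text
clock: 12.32
position: [0.4974, 0.363, 0.2391]
tool_rot: [-3.141, 0.0, -3.088]
force: [0.5, -1.0, 0.7]
grip_width: 0.0
```

Emit:
carry_out([
  [[-0.016,0,0],[0,0,0],0],
  [[-0.012,0,0],[0,0,0],0],
  [[0,0,0],[0,0,0],0],
])

```text
clock: 12.7
position: [0.5042, 0.3635, 0.2392]
tool_rot: [-3.142, 0.0, -3.088]
force: [0.3, -1.1, -0.2]
grip_width: -0.0003
```

Emit:
carry_out([
  [[-0.012,0,0],[0,0,0],0],
  [[-0.01,0,0],[0,0,0],0],
  [[0,0,0],[0,0,0],0],
])

```text
clock: 13.08
position: [0.5072, 0.3641, 0.2391]
tool_rot: [-3.14, -0.005, -3.085]
force: [-22.1, -8.1, 12.6]
grip_width: -0.0001
```

The force rose to 22 N, which is the end stop. I'll back off, lift clear and move aside to check.

Emit:
carry_out([
  [[0.04,0,0],[0,0,0],0],
  [[0.06,0,0],[0,0,0],0],
  [[0,0,-0.2],[0,0,0],0],
  [[0,0,-0.24],[0,0,0],0],
  [[0,0,-0.24],[0,0,0],0],
  [[0,0,-0.24],[0,0,0],0],
  [[0,0,0],[0,0,0],0],
])

```text
clock: 13.95
position: [0.4835, 0.3634, 0.4735]
tool_rot: [3.138, 0.006, -3.087]
force: [0.5, 0.2, -1.1]
grip_width: -0.0001
```

```bash
python3 - <<'E'
from h import *
f=imaging.grab_frame("side");a=np.array(f["pixels"])[:,:,::-1]
cv2.imwrite("pics/v5.png",cv2.resize(a[200:400,220:420],(600,600)))
s=bot.observe();print(s["position"],s["force"],s["clock"])
def S(x,y): return 220+x/3,200+y/3
E
```

```text
[0.48375936 0.36287643 0.47092987] [ 0.50632004 -0.75261191 -0.2147793 ] 14.0
```

View pics/v5.png

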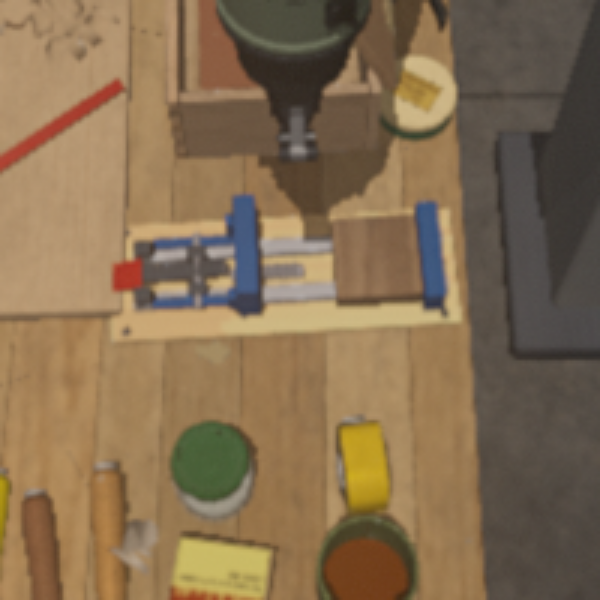

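The jaw is back against the black stops (crop x≈145), the pad is down, the block is by the fixed jaw, and the bystanders look in place. Now a numeric check of travel, pad and block.

```bash
python3 - <<'E'
from h import *
f=imaging.grab_frame("side");a=np.array(f["pixels"])
b=cv2.cvtColor(cv2.imread("pics/side1.png"),cv2.COLOR_BGR2RGB)
def m(im,x0,x1,y0,y1,kind):
    h,s,v=cv2.split(cv2.cvtColor(im,cv2.COLOR_RGB2HSV))
    k=(((h<6)|(h>172))&(s>170)&(v>110)) if kind=="r" else ((h>100)&(h<125)&(s>130))
    w=np.zeros_like(k);w[y0:y1,x0:x1]=k[y0:y1,x0:x1];ys,xs=np.nonzero(w);return xs.mean(),ys.mean()
p0,p1=m(b,255,300,275,300,"r"),m(a,250,300,275,300,"r")
print("pad",onz(f,*p0,.045),onz(f,*p1,.029),p0,p1)
# jaw: strongest blue column profile, far top part (rows 262-275)
for im in(b,a):
    h,s,v=cv2.split(cv2.cvtColor(im,cv2.COLOR_RGB2HSV));k=((h>100)&(h<125)&(s>130))[264:302,255:352].sum(0);x=np.nonzero(k>22)[0]+255;print("jaw cols",x.min(),x.max(),k.max(), [onz(f,c,285,.09)[0].round(4) for c in (x.min(),x.max()+1)])
# block region and rest change
d=cv2.absdiff(a,b).max(2)>40
print("block px changed",d[275:298,334:357].mean(),"fixed jaw",d[270:300,360:368].mean(),"tape/jar",d[335:375,275:352].mean(),"tin",d[222:245,350:372].mean())
E
```

```text
pad [0.56480773 0.36689436 0.045     ] [0.63431406 0.37081255 0.029     ] (np.float64(287.8101265822785), np.float64(287.73417721518985)) (np.float64(262.041095890411), np.float64(291.32876712328766))Traceback (most recent call last):
  File "<stdin>", line 12, in <module>
    return umr_minimum(a, axis, None, out, keepdims, initial, where)
ValueError: zero-size array to reduction operation minimum which has no identity
```

Pad shift of 69.5 mm is 65 mm of travel plus the 5 mm of pressed tilt, so both match fully. A quick bystander check, then hand in.

```bash
python3 - <<'E'
from h import *
f=imaging.grab_frame("side");a=np.array(f["pixels"])
b=cv2.cvtColor(cv2.imread("pics/side1.png"),cv2.COLOR_BGR2RGB)
d=cv2.absdiff(a,b).max(2)>40
print("block",d[275:298,334:357].mean(),"fixed jaw",d[270:300,360:368].mean(),"tape/jar",d[335:375,275:352].mean(),"tin",d[222:245,350:372].mean(),"box front",d[235:248,280:300].mean())
s=bot.observe();print(s["force"],s["clock"]);print(job.job_done())
E
```

```text
block 0.0 fixed jaw 0.0 tape/jar 0.0 tin 0.05928853754940711 box front 0.0
[-0.63376949 -0.29229527 -0.20121087] 14.1
the job is handed in; nothing more can be done
None
```

The job is done and handed in at about 14 s on the robot's clock. I pressed the red release down to its hard stop, then pushed the sliding jaw back along its rails until it met the end stops. After that I lifted the gripper clear, and it was touching nothing at hand-in.

- **Release:** it bottomed out at about 36 N with the fingertips 31 mm above the bench, and the pad looked down in the pictures afterwards.
- **Jaw:** it slid at about 3.6 N and stopped firmly at 22 N. The pad moved 69.5 mm in the images, which matches the full 65 mm of travel plus 5 mm of tilt.
- **Block and bystanders:** the image areas of the block, fixed jaw, jar, tape measure and tool box front did not change. About 6 % of the tin's area changed, most likely because the arm's shadow or wrist is near it. I did not re-measure the mallet and spring clamp; the gripper passed well above them.
- **Failed check:** a second jaw measurement by colour columns stopped with a script error, so the pad shift and the stop force stand in for it.

I viewed 9 pictures.

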